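# Make up two rice-shaping kits in a caddy and a tray

### The arm

A 7-joint arm with a two-finger parallel gripper is mounted at the origin on the work surface. World frame = base frame: x ahead of the robot, y to its left, z up, the work surface at z = 0. Lengths are in m, angles in rad, forces in N, time in s.
With the tool pointing down it reaches from about 0.425 to 0.95 m from the base axis. Payload 4.7 kg.
Tool frame: the origin (TCP) lies on the centre line of the jaws, within the pads' length; the fingertips stand robot.nose_length ahead of it and the grasp point (between the pads) lies 8 mm behind it (robot.nose_length is the distance from the TCP to the fingertips, in m); z points along the fingers, x is the direction in which the jaws open and shut, and the axes are right-handed (so a half turn about z gives the same grasp; the last joint's range is limited). The gripper opens to 85 mm and grips with 20 to 120 N. Pads are 22 mm wide; open, the fingers measure 114 mm over their backs; the gripper's body (76 mm by 85 mm) begins 54 mm behind the grasp point. The pads swing forward as they close: fully open they stand 13 mm farther back than shut.
Start: joints at [-1.344, 0.469, -0.049, 1.532, 0.024, 1.141, -0.082], TCP at [0.171, 0.653, 0.242] pointing down, gripper open.
Joint ranges: [-2.59, 2.59], [-0.33, 1.99], [-1.39, 1.29], [0.1, 2.45], [-1.04, 4.18], [0.21, 1.99], [-2.66, 2.66]. Speed limits (rad/s): [2.57, 2.57, 3.14, 3.14, 3.14, 3.14, 3.14].

### API

Orientations are given as [roll, pitch, yaw] about the fixed x, y, z axes, in that order (R = Rz(yaw) Ry(pitch) Rx(roll)).
In Python, from plant import robot gives the robot as it stands. Calls block until the motion is done:
- robot.goto(position, orientation): joint-space move of the TCP to a pose.
- robot.move_straight(position, vel=0.15, attitude=None, contact_N=None): straight line of the TCP; attitude=None keeps the orientation; vel is the mean speed in m/s. With contact_N (N) it stops when the force on the tool has changed by that much, and returns True; else False.
- robot.move_joints(angles): joint-space move.
- robot.grip(opening, strength=None): opening from 0.0 (shut) to 1.0 (fully open); strength is the grip in N (None keeps the last); returns when the fingers have stopped.
- robot.sleep(seconds).
- robot.inverse_kinematics(position, orientation): joint angles nearest the present ones, or None.
- robot.sense(): the state.
- robot.grab_frame(name): name is "scene" or "top" or "wrist"; returns a dict with "image" (384x512x3 uint8, red, green, blue), "range_z" (384x512 float32, m along the optical axis (not along the pixel's ray), 0 where there is no reading), "fx", "fy", "cx", "cy" (pixels), "dist_coeffs" ([k1, k2, p1, p2, k3] as OpenCV has them; the pictures are not rectified), "R" (3x3) and "t" (3): a world point X has camera coordinates R X + t. Camera axes: x right, y down, z forward; pixel columns grow to the right and rows downward; lengths in m; the calibration is good to about 2 mm. A picture is of the moment at which its call begins.
A pose or a line that the arm cannot do raises robot.IKError and nothing moves.
- robot.close_job(): hands the job in, once; it reports no verdict.
The state is a dict: "t": time; "joint_pos": joint angles; "joint_velocities": joint speeds; "effort": joint torques, N m; "tcp_pos": TCP position; "tcp_rot": TCP orientation; "wrist_force": force on the tool from outside, world axes, zero at the start; "torque": the same for the moment, N m; "opening": opening from 0.0 (shut) to 1.0 (fully open).
Only numpy, scipy, OpenCV 4.12 (cv2) and the standard library are available. Lean on these libraries where they do the work, as an engineer would, in place of code of your own. Each camera call takes 0.05 s, during which the arm holds its last target. There are 200 camera calls.

### The job

Make up two kits from the stock on the board. In the white caddy put the round sushi mold in the middle compartment, with the leaf-shaped chopstick rest in one end compartment and the green food cup in the other (either way round); in the wooden tray put the triangular mold in one compartment and the plain bar-shaped chopstick rest in the other (either way round). Set every piece down the right way up and flat on the compartment's floor without dropping it, and leave the mixing bowl, the jar and the rice paddle where they are.

Things in the scene. Friction and masses are not known exactly. Their poses are not given: they have to be found in the camera images.
- round_mold: round sushi mold, closed, of translucent clear plastic: a disc 50 mm across (52 at its lid rim) and 28 mm high, with a round grip knob 24 mm across and 20 mm high standing in the middle of its top (48 mm overall); 50 g. Origin: centre of the underside; z up. Take it by the knob
- triangle_mold: triangular rice-ball mold, closed, of translucent clear plastic: equilateral with rounded corners (33 mm from centre to corner, 20 mm to a flat side), 28 mm high, with a straight grip bar 34 mm long (along x), 14 mm wide (y) and 20 mm high on the middle of its top (48 mm overall); 50 g. Origin: centre of the underside; a corner points to +x; z up
- food_cup: small round green silicone food cup, empty, open at the top, fluted but stiff: 50 mm across at the rim, 47 mm at the foot, 38 mm high, wall 3 mm; 30 g. Origin: centre of the underside; z up
- leaf_rest: white ceramic chopstick rest shaped like a leaf, with veins and a small stem: 67 mm long (along x: stem end at x = -39 mm, tip at +28 mm), 29 mm wide (along y), 11 mm high; 40 g. Origin: on the underside, on the midline; it is widest, and best gripped across, at x = -4 mm; z up
- bar_rest: plain white ceramic chopstick rest, a straight bar 54 mm long (along x), 18 mm wide (along y), 10 mm high in the middle and 15 mm at its two raised ends; 40 g. Origin: centre of the underside; z up. It and all the rest stand on a laminated wooden board whose top is 20 mm above the work surface (z = 0.020 m)
- caddy: white plastic tilt-out drawer caddy, an open trough fixed to the board: 293 mm long (its y), 90 wide (its x), rim 32 high, two screw lugs on the +x side up to 47. Two dividers 20 high make three compartments in a row, each 94 (y) by 84 (x) inside, centred at y = -96.5, 0, +96.5 mm; inner floor 3 mm above the underside. Origin: centre of the underside; z up
- tray: dark wooden tray fixed to the board: 202 mm long (its y), 110 wide (its x), rim 26 high. One divider 20 high makes two compartments side by side, each 93 (y) by 98 (x) inside, centred at y = -48.5 and +48.5 mm; inner floor 4 mm above the underside. Origin: centre of the underside; z up
- bowl: stainless mixing bowl, 160 mm across the rim, 65 mm high, loose on the board near one end of the row of stock; a bystander. Origin: centre of the underside
- jar: small closed amber glass jar with a steel lid, 56 mm across, 75 mm high, loose on the board near the other end of the row of stock; a bystander. Origin: centre of the underside
- paddle: flat wooden rice paddle, about 215 mm long (along its y), 50 mm wide, 8 mm thick, lying loose at the board's far edge beyond the containers; a bystander. Origin: underside, about its middle

How it is judged:
At the end, for the whole second after the job is handed in: Caddy: round mold in the middle, leaf rest and food cup one in each end compartment. Tray: triangular mold and bar rest, one to a compartment. Each inside its compartment (origin within 45 mm of centre along the row), under 6 mm off the floor, tilt under 0.15 rad, at rest, released (y of round_mold in the frame of caddy between -0.045 and 0.045 m and x of round_mold in the frame of caddy between -0.042 and 0.042 m and z of round_mold in the frame of caddy below 0.009 m and (((y of leaf_rest in the frame of caddy between 0.0515 and 0.1415 m and x of leaf_rest in the frame of caddy between -0.042 and 0.042 m and z of leaf_rest in the frame of caddy below 0.009 m) and (y of food_cup in the frame of caddy between -0.1415 and -0.0515 m and x of food_cup in the frame of caddy between -0.042 and 0.042 m and z of food_cup in the frame of caddy below 0.009 m)) or ((y of leaf_rest in the frame of caddy between -0.1415 and -0.0515 m and x of leaf_rest in the frame of caddy between -0.042 and 0.042 m and z of leaf_rest in the frame of caddy below 0.009 m) and (y of food_cup in the frame of caddy between 0.0515 and 0.1415 m and x of food_cup in the frame of caddy between -0.042 and 0.042 m and z of food_cup in the frame of caddy below 0.009 m))) and (((y of triangle_mold in the frame of tray between 0.0035 and 0.0935 m and x of triangle_mold in the frame of tray between -0.049 and 0.049 m and z of triangle_mold in the frame of tray below 0.01 m) and (y of bar_rest in the frame of tray between -0.0935 and -0.0035 m and x of bar_rest in the frame of tray between -0.049 and 0.049 m and z of bar_rest in the frame of tray below 0.01 m)) or ((y of triangle_mold in the frame of tray between -0.0935 and -0.0035 m and x of triangle_mold in the frame of tray between -0.049 and 0.049 m and z of triangle_mold in the frame of tray below 0.01 m) and (y of bar_rest in the frame of tray between 0.0035 and 0.0935 m and x of bar_rest in the frame of tray between -0.049 and 0.049 m and z of bar_rest in the frame of tray below 0.01 m))) and angle between each of leaf_rest, food_cup, round_mold, triangle_mold, bar_rest's own z axis and vertical below 0.15 rad and linear speed of each of leaf_rest, food_cup, round_mold, triangle_mold, bar_rest below 0.02 m/s); the robot touches nothing.
It fails at once if the mixing bowl is shoved more than 25 mm or tipped over (distance of bowl from where it was at the start of the episode above 0.025 m or angle between bowl's own z axis and vertical above 0.4 rad).
It fails at once if the jar is shoved more than 25 mm or tipped over (distance of jar from where it was at the start of the episode above 0.025 m or angle between jar's own z axis and vertical above 0.4 rad).
It fails at once if the rice paddle is shoved more than 25 mm or tipped over (distance of paddle from where it was at the start of the episode above 0.025 m or angle between paddle's own z axis and vertical above 0.4 rad).
It fails at once if a piece is let fall (untouched, faster than 0.4 m/s, more than 35 mm above the board) ((contact force between anything else and leaf_rest below 0.01 N and height (world z) of leaf_rest above 0.055 m and linear speed of leaf_rest above 0.4 m/s) or (contact force between anything else and food_cup below 0.01 N and height (world z) of food_cup above 0.055 m and linear speed of food_cup above 0.4 m/s) or (contact force between anything else and round_mold below 0.01 N and height (world z) of round_mold above 0.055 m and linear speed of round_mold above 0.4 m/s) or (contact force between anything else and triangle_mold below 0.01 N and height (world z) of triangle_mold above 0.055 m and linear speed of triangle_mold above 0.4 m/s) or (contact force between anything else and bar_rest below 0.01 N and height (world z) of bar_rest above 0.055 m and linear speed of bar_rest above 0.4 m/s)).
It also fails if it takes over 106 s, if anything falls off the work surface, if the arm or the gripper's body presses on something with over 40 N, if the wrist force passes 120 N, or if a joint passes its speed limit or range.

## Working session

There is one attempt and no reset: what is moved stays moved. The work goes in short steps, each a Python script; the robot and the scene stay as the last script left them, time stands still between calls to the robot, and variables do not carry over. Pictures are saved under pics/ and viewed, about 12 in all and at most 16, crops included, and the job is handed in when it is done.

```bash
ls; mkdir -p pics; python3 - <<'E'
from plant import robot
import cv2,pickle
s=robot.sense();print(s['t'],s['tcp_pos'],s['tcp_rot'],robot.nose_length)
for n in ("scene","top"):
    f=robot.grab_frame(n);pickle.dump(f,open(f'{n}.pkl','wb'))
    print(n,f['fx'],f['cx'],f['dist_coeffs'],f['R'],f['t'])
    cv2.imwrite(f'pics/{n}0.png',cv2.resize(f['image'][...,::-1],(768,576)))
E
```

```text
pics
0.0 [0.17065721 0.65246975 0.24123193] [3.14150689e+00 2.01477288e-03 1.31499473e+00] 0.011
scene 434.3520808339975 250.3188384871932 [0.05646999 0.         0.         0.         0.        ] [[-0.77525852  0.63164334 -0.00095756]
 [ 0.40695656  0.49832472 -0.76554479]
 [-0.48307409 -0.59388481 -0.64338189]] [ 0.47928272 -0.20890868  1.71132705]
top 384.74733119710083 257.22940500228464 [-0.02355599  0.          0.          0.          0.        ] [[ 0.02359252 -0.99922174  0.03161179]
 [-0.99507016 -0.02651775 -0.09556246]
 [ 0.09632636 -0.02920139 -0.99492136]] [-0.03197833  0.61489454  0.97609083]
```

View pics/top0.png

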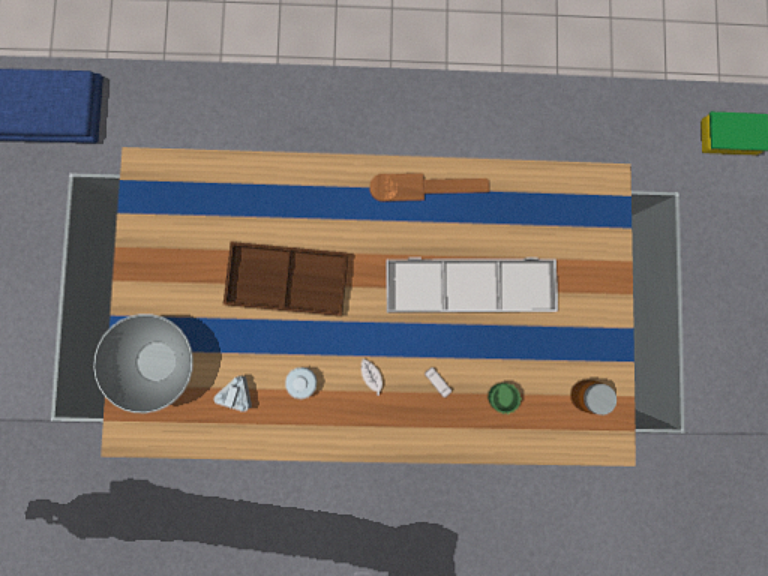

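View pics/scene0.png

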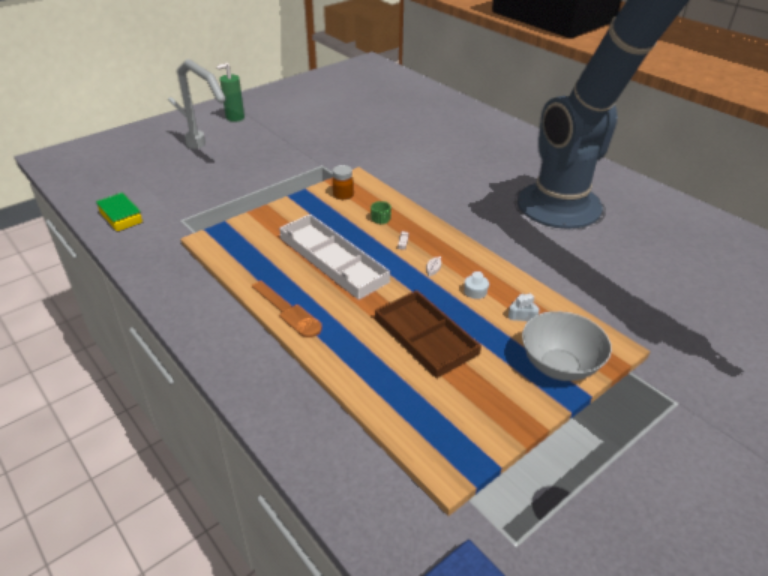

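The top view shows, left to right in 768x576 px: bowl (145,362), triangle (235,395), round mold (301,383), leaf (372,376), bar (438,382), cup (505,397) and jar (597,397). The tray is at (288,279), the caddy at (472,286) and the paddle at (430,186). The scene view agrees.

```bash
cat > h.py <<'E'
import numpy as np,cv2,pickle
def ray(f,u,v):
    K=np.array([[f['fx'],0,f['cx']],[0,f['fy'],f['cy']],[0,0,1]])
    p=cv2.undistortPoints(np.array([[[u,v]]],float),K,np.array(f['dist_coeffs'],float))[0,0]
    R=np.array(f['R']);c=-R.T@np.array(f['t']);return c,R.T@np.array([p[0],p[1],1.])
def onz(f,u,v,z):
    c,d=ray(f,u,v);return c+d*(z-c[2])/d[2]
def crop(f,u0,v0,w,h,k,name):
    cv2.imwrite(name,cv2.resize(f['image'][v0:v0+h,u0:u0+w,::-1],None,fx=k,fy=k,interpolation=cv2.INTER_CUBIC))
E
python3 - <<'E'
from h import *
f=pickle.load(open('top.pkl','rb'))
crop(f,135,155,230,125,3.4,'pics/crop1.png')
for n,u,v,z in [('bowl',143,362,.085),('tri',235,395,.06),('round',301,383,.06),('leaf',372,376,.03),('bar',438,382,.03),('cup',505,397,.058),('jar',601,398,.095),('tray',288,279,.046),('caddy',472,286,.05),('paddle',430,186,.028)]:
    print(n,onz(f,u/1.5,v/1.5,z).round(3))
E
```

```text
bowl [0.468 0.373 0.085]
tri [0.416 0.229 0.06 ]
round [0.439 0.121 0.06 ]
leaf [0.451 0.003 0.03 ]
bar [ 0.443 -0.11   0.03 ]
cup [ 0.422 -0.22   0.058]
jar [ 0.427 -0.369  0.095]
tray [0.612 0.151 0.046]
caddy [ 0.608 -0.164  0.05 ]
paddle [ 0.787 -0.091  0.028]
```

View pics/crop1.png

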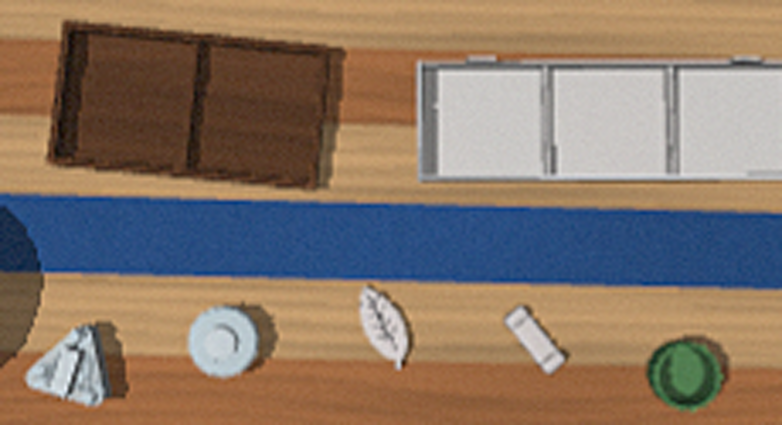

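The crop (3.4x, offset 135,155) shows:
- **Triangle:** corners at (27,380), (90,325) and (100,403). Its grip bar runs (60,398)–(77,348), toward the upper-right corner.
- **Round mold:** knob at (222,342).
- **Leaf:** tip at (366,288), stem at (400,369).
- **Bar:** ends at (518,315) and (553,364).
- **Cup:** rim centre at (686,373).

```bash
python3 - <<'E'
from h import *
f=pickle.load(open('top.pkl','rb'))
P=lambda x,y,z: onz(f,135+(x+.5)/3.4-.5,155+(y+.5)/3.4-.5,z)[:2]
def show(n,a):
    a=np.array(a);print(n,a.round(4).tolist(),'mean',a.mean(0).round(4),'sides',np.linalg.norm(a-np.roll(a,-1,0),axis=1).round(4))
show('tri corners',[P(27,380,.048),P(90,325,.048),P(100,403,.048)])
show('tri bar',[P(60,398,.068),P(77,348,.068)])
show('round',[P(222,342,.068),P(225,341,.048)])
show('leaf',[P(366,288,.03),P(400,369,.03)])
show('bar',[P(518,315,.035),P(553,364,.035)])
show('cup',[P(648,373,.058),P(724,373,.058)])
show('tray',[P(65,20,.046),P(343,48,.046),P(318,188,.046),P(50,162,.046)])
g=lambda u,v:onz(f,(u+.5)/1.5-.5,(v+.5)/1.5-.5,.052)[:2]
show('caddy',[g(387,260),g(556,260),g(557,312),g(388,312)])
# depth check
for n,u,v in [('cup rim L',648,373),('round lid',195,341),('leaf',384,325),('bar',535,340),('tray floor',130,100),('caddy floor',490,120),('board',300,380)]:
    uu,vv=135+u/3.4,155+v/3.4;z=f['range_z'][int(round(vv)),int(round(uu))];c,d=ray(f,uu,vv);print(n,(c+d*z).round(4))
E
```

```text
tri corners [[0.4068, 0.2662], [0.4479, 0.2219], [0.3913, 0.212]] mean [0.4153 0.2333] sides [0.0605 0.0575 0.0564]
tri bar [[0.3968, 0.2368], [0.4327, 0.2262]] mean [0.4148 0.2315] sides [0.0374 0.0374]
round [[0.4394, 0.1218], [0.4385, 0.1219]] mean [0.4389 0.1219] sides [0.0009 0.0009]
leaf [[0.4791, 0.0188], [0.419, -0.0085]] mean [0.4491 0.0052] sides [0.066 0.066]
bar [[0.4616, -0.0966], [0.4255, -0.1237]] mean [ 0.4436 -0.1102] sides [0.0451 0.0451]
cup [[0.4225, -0.1911], [0.4235, -0.2478]] mean [ 0.423  -0.2195] sides [0.0567 0.0567]
tray [[0.6755, 0.2518], [0.66, 0.0411], [0.5534, 0.0567], [0.5678, 0.2577]] mean [0.6142 0.1518] sides [0.2113 0.1077 0.2014 0.1079]
caddy [[0.6493, -0.0166], [0.6575, -0.3091], [0.5676, -0.3104], [0.5605, -0.0204]] mean [ 0.6087 -0.1641] sides [0.2926 0.0899 0.2901 0.0889]
cup rim L [ 0.4196 -0.1962  0.0381]
round lid [0.437  0.1433 0.0468]
leaf [0.4505 0.0035 0.0269]
bar [ 0.4421 -0.111   0.0331]
tray floor [0.6172 0.2032 0.0244]
caddy floor [ 0.6092 -0.0746  0.023 ]
board [0.4071 0.0663 0.0188]
```

```bash
cat >> h.py <<'E'
pi=np.pi
def down(y): return [pi,0,y]
E
python3 - <<'E'
from plant import robot
from h import *
for n,p,ys in [('leaf',(.451,.006,.2),(1.997,-1.145)),('caddy+',(.606,-.0675,.15),(1.597,-1.545)),('bar',(.4436,-.1105,.2),(2.215,-.927)),('tri',(.415,.2325,.2),(1.284,)),('caddy-',(.611,-.2606,.15),(1.597,))]:
    for y in ys:
        q=robot.inverse_kinematics(p,down(y));print(n,y,None if q is None else np.round(q,2))
t=robot.sense()['t'];robot.goto([.451,.006,.17],down(1.997));robot.grip(.55,40)
s=robot.sense();print(s['t']-t,s['tcp_pos'],s['opening'],s['joint_pos'],s['wrist_force'])
f=robot.grab_frame('wrist');pickle.dump(f,open('w1.pkl','wb'));crop(f,0,0,512,384,1.25,'pics/w1.png')
E
```

```text
leaf 1.997 [-0.54  0.15  0.48  2.11 -0.09  0.9   1.99]
leaf -1.145 [-0.84  0.18  0.83  2.13 -0.17  0.9  -1.05]
caddy+ 1.597 [-0.33  0.49  0.51  1.81 -0.3   0.91  1.91]
caddy+ -1.545 [-0.6   0.61  0.93  1.83 -0.58  1.   -0.98]
bar 2.215 [-0.53  0.19  0.79  2.11 -0.17  0.9   2.57]
bar -0.927 [-0.68  0.22  0.98  2.12 -0.24  0.91 -0.5 ]
tri 1.284 [-0.76  0.19  0.19  2.05 -0.04  0.91  0.73]
caddy- 1.597 [-0.17  0.64  0.77  1.69 -0.51  1.02  2.37]
2.9833 [0.45100727 0.00604953 0.16998783] 0.5491918790746942 [-0.50092698  0.19734533  0.45034167  2.14396374 -0.11662216  0.82293466
  2.01845349] [-0.03923532 -0.15109444 -0.14731327]
```

View pics/w1.png

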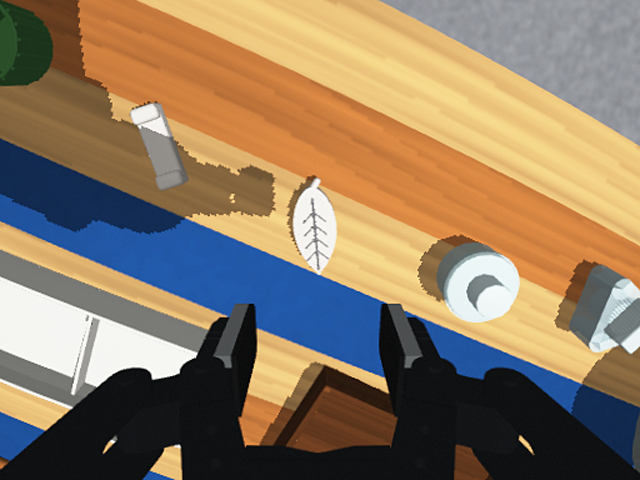

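The wrist view at 1.25x shows the leaf between the jaw directions: stem (315,182), tip (318,272), widest point about (314,225). The bar runs (146,108)–(174,185) and the round knob is at about (490,295).

```bash
python3 - <<'E'
from plant import robot
from h import *
f=pickle.load(open('w1.pkl','rb'))
W=lambda u,v,z: onz(f,(u+.5)/1.25-.5,(v+.5)/1.25-.5,z)[:2].round(4)
print('leaf',W(315,182,.028),W(318,272,.028),W(314,222,.028),'bar',W(146,108,.035),W(174,185,.035),'knob',W(490,295,.068))
p=W(314,222,.028)
assert np.hypot(p[0]-.451,p[1]-.006)<.006
t=robot.sense()['t']
robot.move_straight([.451,.006,.06],vel=.15)
c=robot.move_straight([.451,.006,.022],vel=.03,contact_N=4)
s=robot.sense();z=s['tcp_pos'][2];print('contact',c,z,s['wrist_force'],s['t']-t)
E
```

```text
leaf [ 0.4241 -0.0082] [0.4813 0.02  ] [0.4492 0.0024] bar [ 0.4235 -0.1234] [ 0.4622 -0.0913] knob [0.4366 0.1172]
contact True 0.028546793448798638 [-1.5722085   0.6758444   7.85328948] 1.8499999999999996
```

```bash
cat >> h.py <<'E'
def place(robot,p,yaw,ztcp_floor,zt=.2,rel=.1):
    """held: go above p, lower to contact, open by rel, retreat"""
    robot.goto([p[0],p[1],zt],down(yaw))
    robot.move_straight([p[0],p[1],ztcp_floor+.012],vel=.15)
    c=robot.move_straight([p[0],p[1],ztcp_floor-.006],vel=.025,contact_N=3)
    s=robot.sense();print('touch',c,s['tcp_pos'][2],'expect',ztcp_floor,s['wrist_force'].round(1) if hasattr(s['wrist_force'],'round') else s['wrist_force'],'open',s['opening'])
    robot.grip(min(1,s['opening']+rel));robot.sleep(.2)
    robot.move_straight([p[0],p[1],zt-.02],vel=.15)
    print('t',robot.sense()['t'])
def shot(robot,n,name,k=1.25):
    f=robot.grab_frame(n);pickle.dump(f,open(name+'.pkl','wb'));crop(f,0,0,512,384,k,f'pics/{name}.png')
E
python3 - <<'E'
from plant import robot
from h import *
robot.move_straight([.451,.004,.031],vel=.05)
robot.grip(0,50)
s=robot.sense();print(s['opening'],s['wrist_force'],s['tcp_pos'])
robot.move_straight([.451,.004,.13],vel=.12)
s=robot.sense();print(s['opening'],s['wrist_force'],s['t'])
shot(robot,'wrist','w2',1)
E
```

```text
0.31293366671781897 [-1.53325279  0.11238173  5.55969223] [0.45096634 0.00401282 0.03119977]
0.31471397174151095 [ 0.68722392 -0.22057988 -0.54320754] 6.5333
```

View pics/w2.png

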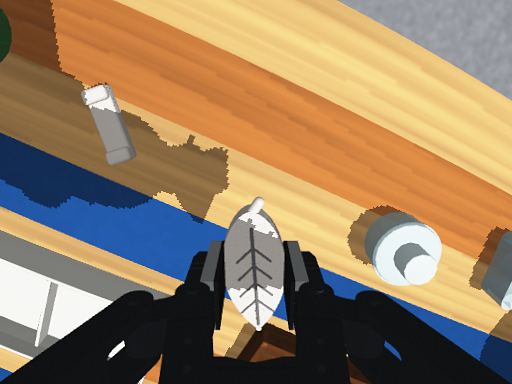

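Leaf held level between the pads (255,270). Placing it in the caddy's +y compartment, then hovering over the round mold.

```bash
python3 - <<'E'
from plant import robot
from h import *
place(robot,(.607,-.0675),1.597,.0345,zt=.15,rel=.15)
robot.goto([.4385,.1205,.14],down(1.597));robot.grip(.55,50)
robot.move_straight([.4385,.1205,.066],vel=.12)
s=robot.sense();print(s['wrist_force'],s['opening'])
robot.grip(0,50);s=robot.sense();print(s['wrist_force'],s['opening'],s['t'])
shot(robot,'top','t1');shot(robot,'wrist','w3',1)
a=cv2.imread('pics/t1.png')[100:370,100:520];b=cv2.imread('pics/w3.png')
import numpy as np
a=cv2.resize(a,None,fx=384/270*.66,fy=384/270*.66);c=np.zeros((384,390+400,3),np.uint8);c[:a.shape[0],:min(395,a.shape[1])]=a[:,:395];b2=b[:, 60:455];c[:,395:790]=b2
cv2.imwrite('pics/m1.png',c)
E
```

```text
touch True 0.03442647920246383 expect 0.0345 [-1.3  0.4  5.5] open 0.3197542829654255
t 9.95
[0.45314631 0.38390393 0.03761134] 0.5486931027422254
[-0.39572377 -0.08332782  7.4457549 ] 0.2545283500854136 12.3
```

View pics/m1.png

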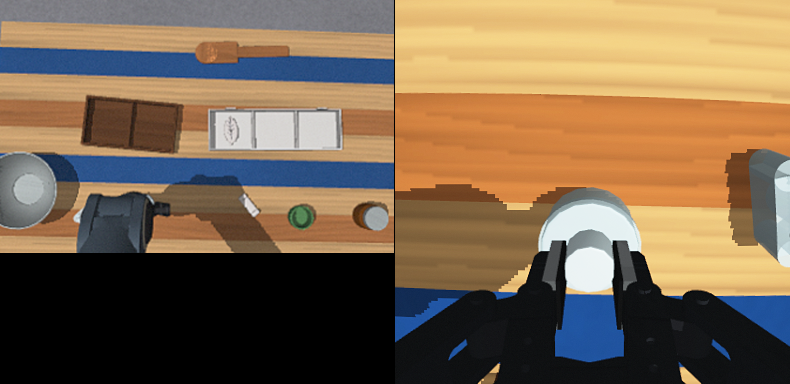

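The montage shows the leaf flat in the caddy's +y compartment (230,131 on the left half). On the right half the knob is centred between the pads (590,265).

```bash
python3 - <<'E'
from plant import robot
from h import *
robot.move_straight([.4385,.1205,.15],vel=.15);s=robot.sense();print(s['opening'],s['wrist_force'])
place(robot,(.6087,-.164),1.597,.069,zt=.17,rel=.25)
robot.goto([.415,.2325,.15],down(1.284));robot.grip(.45,50)
shot(robot,'wrist','w4',.75)
robot.move_straight([.415,.2325,.067],vel=.12)
s=robot.sense();print(s['wrist_force'],s['opening'])
robot.grip(0,50);s=robot.sense();print(s['wrist_force'],s['opening'],s['t'])
shot(robot,'top','t2',1.25);shot(robot,'wrist','w5',.75)
a=cv2.imread('pics/t2.png')[110:398];ims=[cv2.imread(f'pics/{n}.png') for n in('w4','w5')]
c=np.zeros((576,768+0,3),np.uint8);c[:288,:640]=a;c[288:,:384]=ims[0];c[288:,384:]=ims[1];cv2.imwrite('pics/m2.png',c)
E
```

```text
0.2512989894020595 [-0.31975192 -0.59038301 -0.83372014]
touch True 0.0700777450636375 expect 0.069 [0.2 1.4 4.3] open 0.25391211351919996
t 16.85
[ 0.14974083  0.59155761 -0.82807031] 0.4500827700607667
[-0.69929895  0.01471823  6.25459965] 0.14726456107510544 19.9333
```

View pics/m2.png

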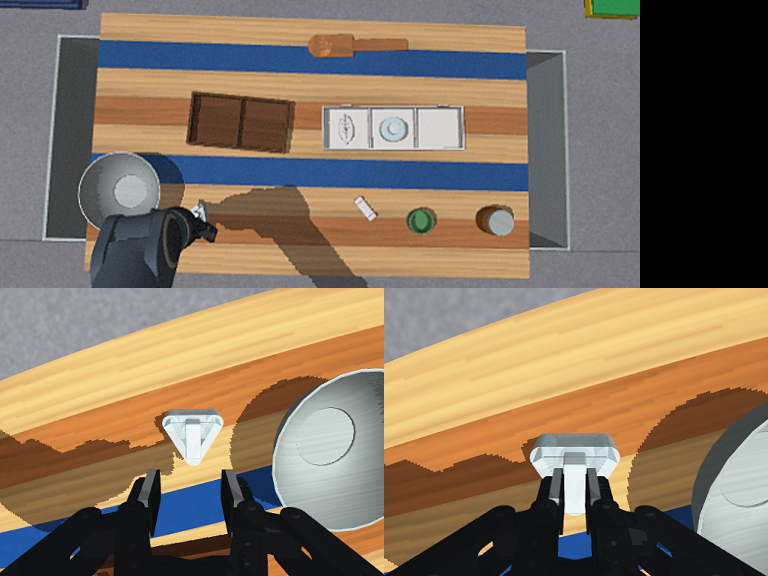

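The top view shows the round mold centred in the caddy's middle compartment (393,129). The wrist view shows the triangle's bar centred between the pads (575,480).

```bash
python3 - <<'E'
from plant import robot
from h import *
robot.move_straight([.415,.2325,.16],vel=.15);s=robot.sense();print(s['opening'],s['wrist_force'])
place(robot,(.6177,.2002),1.5,.071,zt=.17,rel=.25)
robot.goto([.4435,-.1095,.13],down(-.906));robot.grip(.45,50)
shot(robot,'wrist','w6',.75)
robot.move_straight([.4435,-.1095,.034],vel=.1,contact_N=6)
s=robot.sense();print(s['wrist_force'],s['tcp_pos'],s['opening'])
robot.grip(0,50);s=robot.sense();print(s['wrist_force'],s['opening'],s['t'])
shot(robot,'top','t3',1.25);shot(robot,'wrist','w7',.75)
a=cv2.imread('pics/t3.png')[110:398];ims=[cv2.imread(f'pics/{n}.png') for n in('w6','w7')]
c=np.zeros((576,768+0,3),np.uint8);c[:288,:640]=a;c[288:,:384]=ims[0];c[288:,384:]=ims[1];cv2.imwrite('pics/m3.png',c)
E
```

```text
0.14977504995936314 [ 0.45917482 -0.15051009 -0.53722958]
touch True 0.07200714753495978 expect 0.071 [-0.9  0.3  4. ] open 0.14746789645874797
t 24.0917
[0.4979796  0.04362858 0.07122671] [ 0.44385542 -0.10965788  0.03436916] 0.4495723191900908
[-0.40117877 -0.33379101  6.28696398] 0.19339406740214965 27.25
```

View pics/m3.png

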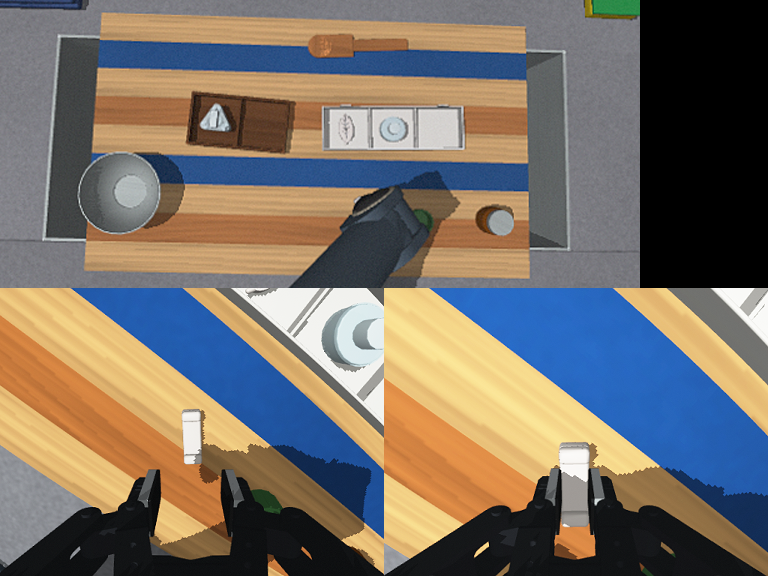

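The triangle sits flat in the tray's +y compartment (214,120 in the top view). The bar is held square between the pads (575,490).

```bash
python3 - <<'E'
from plant import robot
from h import *
robot.move_straight([.4435,-.1095,.14],vel=.15);s=robot.sense();print(s['opening'],s['wrist_force'])
place(robot,(.6107,.1034),-1.643,.038,zt=.15,rel=.25)
robot.goto([.423,-.2195,.16],down(-1.545));robot.grip(1,50)
shot(robot,'top','t4',1.25);shot(robot,'wrist','w8',1)
print(robot.sense()['tcp_pos'],robot.sense()['t'])
a=cv2.imread('pics/t4.png')[210:330,200:600]
c=np.zeros((384+182,606,3),np.uint8);c[:182,:606]=cv2.resize(a,(606,182));c[182:,:512]=cv2.imread('pics/w8.png');cv2.imwrite('pics/m4.png',c)
E
```

```text
0.19065608393123748 [-0.53943286 -0.71879021 -1.77760166]
touch True 0.03895860861294684 expect 0.038 [-0.9  0.8  5.6] open 0.19088705534250375
t 31.8833
[ 0.42298018 -0.21949436  0.15998771] 33.9167
```

View pics/m4.png

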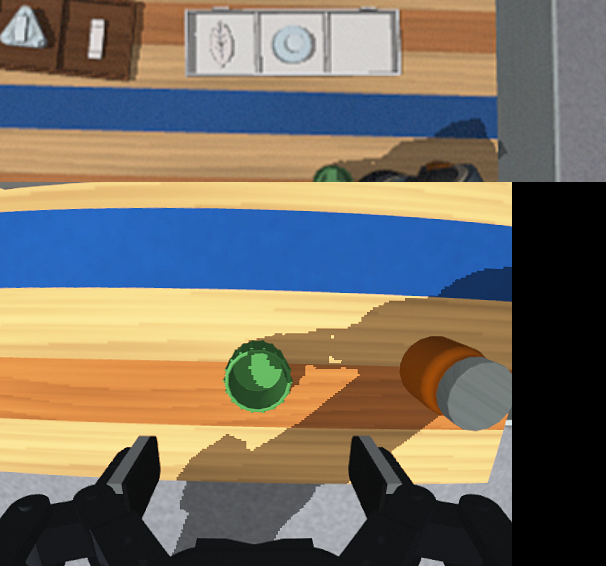

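The bar is in the tray's -y compartment. In the wrist image the cup rim is centred at about (258,198).

```bash
python3 - <<'E'
from plant import robot
from h import *
f=pickle.load(open('w8.pkl','rb'));p=onz(f,258,198,.058)
print(p,onz(f,225,198,.058)-onz(f,291,198,.058))
assert np.hypot(p[0]-.423,p[1]+.2195)<.007
x,y=(p[0]+.423)/2,(p[1]-.2195)/2
robot.move_straight([x,y,.16],vel=.1)
robot.move_straight([x,y,.048],vel=.1,contact_N=6)
s=robot.sense();print(s['wrist_force'],s['tcp_pos'],s['opening'])
robot.grip(0,35);s=robot.sense();print(s['wrist_force'],s['opening'],s['t'])
robot.move_straight([x,y,.15],vel=.12);s=robot.sense();print(s['opening'],s['wrist_force'])
shot(robot,'wrist','w9',1)
E
```

```text
[ 0.42366137 -0.22217774  0.058     ] [-0.00126719  0.0485841   0.        ]
[ 0.21692565 -0.00704311  0.18614522] [ 0.4236963  -0.22108197  0.0484235 ] 1.001824584560892
[-1.67654209  1.91730831  7.34569176] 0.5703010635204566 35.8833
0.5691062677591613 [ 0.27946388  0.11011983 -0.06120273]
```

View pics/w9.png

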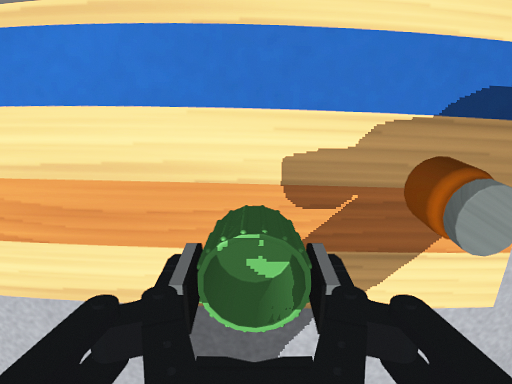

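Cup held upright (254,270). Placing it, then backing off and looking at everything.

```bash
python3 - <<'E'
from plant import robot
from h import *
place(robot,(.611,-.257),-1.545,.0515,zt=.17,rel=.12)
robot.goto([.45,-.05,.3],down(-1.545))
robot.sleep(.3)
shot(robot,'top','t5',1);shot(robot,'scene','s5',1)
print(robot.sense()['t'])
a=cv2.imread('pics/t5.png')[95:225,140:385];b=cv2.imread('pics/s5.png')[125:260,170:340]
a=cv2.resize(a,None,fx=2.4,fy=2.4);b=cv2.resize(b,None,fx=2,fy=2,interpolation=cv2.INTER_CUBIC)
c=np.zeros((312+270,600,3),np.uint8);c[:312,:588]=a;c[312:,:340]=b;cv2.imwrite('pics/m5.png',c)
# heights on pieces from the top depth
f=pickle.load(open('t5.pkl','rb'))
E
```

```text
touch True 0.0520259782570357 expect 0.0515 [-0.7  0.4  4.9] open 0.5715033367796569
t 40.375
41.9333
```

View pics/m5.png

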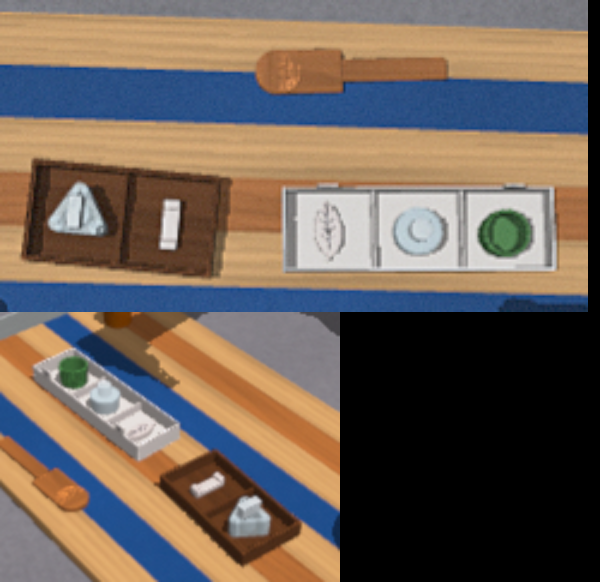

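All five pieces sit upright and clear of the walls in their own compartments, and the paddle looks unmoved. Handing in.

```bash
python3 -c "
from plant import robot
print(robot.close_job(), robot.sense()['t'])"
```

```text
the job is handed in; nothing more can be done
the job is handed in; nothing more can be done
```

Both kits are made up and the job was handed in at about 42 s of the 106 s allowed; it reported no verdict.

- **Caddy:** the leaf rest is in the +y end compartment, the round mold in the middle and the food cup in the -y end.
- **Tray:** the triangular mold is in the +y compartment and the bar rest in the -y one.

**Last checks:** each piece was lowered until it touched the floor, within about 1 mm of the height I expected, and only then released. The final top and scene pictures show all five upright and flat, clear of the walls, with the gripper away from everything. The paddle looked unmoved. The bowl and jar are cropped out of that last view; they looked undisturbed in the earlier ones, and the gripper never worked close to them afterwards.

**Disagreements:** the camera positions differed by about 3–5 mm at most between top and wrist views, well within the jaw clearance. Closing the jaws showed 5.5–7.5 N vertically, from the pads swinging forward or brushing the board. No check failed.

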